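# Inspect a lacquered tea caddy and hold it in the coat gauge's V-block

## Task

Pick up the black tea caddy with the three inlaid panels, hold it upright at the viewing spot before the upright line lamp and turn it so that its gold panel, then its pale shell panel, then its red panel faces the lamp square on, pausing about a second on each. Then bring it upright to the coat gauge with its foot on or just above the foot plate, and push it home into the V-block so that it bears firmly, but not forced, on both white contact strips with the sprung probe pushed in, and finish like that: still gripping it and pressing it into the V while the gauge reads. Leave everything else on the bench as it stands.

Things in the scene. Friction and masses are not known exactly. Their poses are not given: they have to be found in the camera images.
- caddy_center (a point): centre (half-way up) of the caddy to be checked: upright black lacquered cylinder, 58 mm diameter, 76 mm tall, 0.12 kg, standing on the drying board. Three inlaid panels (18 x 36 mm) round its side, 120 degrees apart; on the lid a 15 mm inlay of the same colour points to each. z up; x out of the gold panel; seen from above the shell panel is 120 degrees anticlockwise from gold, red 120 clockwise
- panel_gold (a point): middle of the gold panel on the caddy's side, 29 mm from the axis at half height; x points straight out of the panel, z up
- panel_shell (a point): the same for the pale, greenish white shell panel
- panel_red (a point): the same for the red panel
- lamp_tube (a point): front of the glowing tube of the upright line lamp (fixed; 252 mm tall, tube 20 mm thick, 60 to 240 mm above the bench, in an aluminium channel on a round 116 mm foot), mid-way up the tube, 150 mm above the bench. x points horizontally into the lamp, away from the side that it lights; z up
- view_spot (a point): the viewing spot: a point in free space 160 mm straight in front of the middle of the lamp's tube, on its lit side, 150 mm above the bench. The caddy's centre is held here. Axes as those of the lamp: x points to the tube
- seat (a point): the caddy's centre when home in the V of the fixed coat gauge, foot on the foot plate (50 mm above the bench). x points level into the V (push this way), y left, z up. Foot plate: 12 mm thick, 130 wide, from 90 mm before this point to 145 behind. On it: upright 90 degree V-block, open to -x, 82 wide, top 76 mm above the bench; it starts 15 mm beyond the seat axis, fingers closing along y clear it
- v_left: white plastic contact strip on the left (+y) face of the V, 14 mm wide, 60 mm high, upright, its foot 4 mm above the foot plate; its origin is the foot of the line on which a seated caddy touches it, 29 mm from the seat axis; its x axis points into the face, square to it. Hard and slippery
- v_right: the same on the right (-y) face of the V
- probe (a joint): how far the gauge's sprung probe is pushed in, m: a round steel tip (10 mm) in the middle of the V at seat height. 0 when free, standing 5 mm proud of where the caddy's side comes to lie; 0.004 to 0.005 when the caddy is home; its spring pushes the caddy out of the V with 1 N when free, 2.8 N when home, so a push of some 8 to 20 N along x is needed to bear on both strips. Travel 9 mm
- board: wooden drying board, fixed, 100 x 360 mm, its top 18 mm above the bench; origin under its centre. Three caddies of the same size stand on it in a row, 115 mm apart, in any order
- caddy_red: bystander on the board: plain vermilion caddy with a black line, 58 x 76 mm; origin at the centre of its foot
- caddy_amber: bystander on the board: plain brown caddy with a gold line, 58 x 76 mm; origin at the centre of its foot
- bottle: bystander: white squeeze bottle with a nozzle, 56 mm diameter, 182 mm tall; origin at the centre of its foot
- dish: bystander: white dish, 100 mm wide, 15 mm high; origin at the centre of its foot
- bowl: bystander: red lacquer bowl, 116 mm wide, 62 mm high; origin at the centre of its foot
- cup: bystander: small red lacquer cup, 66 mm wide, 45 mm high; origin at the centre of its foot
- gauge: the coat gauge: grey foot plate, dark steel V-block and, behind the V, a grey meter with a green screen, 74 mm above the bench; origin on the bench right under seat, same axes
- v_block (a joint): swivel of the V-block on the upright pin 60 mm behind the seat, rad: it turns freely, up to 0.1 either way against a light centring spring, so that it swings to meet a caddy pushed in up to 5 mm to one side; 0 straight ahead, positive swings its mouth to the right (-y)
There are look-alikes about, which are no part of the job. Leave any turquoise look-alike of the part that bears lamp_tube alone. Leave any blue look-alike of the part that bears caddy_center alone.

How it is judged:
On the way, in this order (a step that is already met when the one before it is completed fails the run):
1. the caddy is held upright at the viewing spot with its gold panel facing the lamp (angle between the x axis of panel_gold and the x axis of lamp_tube, either way round below 0.4 rad and x of lamp_tube in the frame of panel_gold above 0.05 m and horizontal distance between caddy_center and view_spot below 0.05 m and z of caddy_center in the frame of view_spot between -0.04 and 0.05 m and angle between caddy_center's own z axis and vertical below 0.2 rad and contact force between the fingers and caddy above 1 N), for 0.6 s.
2. the caddy is held upright at the viewing spot with its pale shell panel facing the lamp (angle between the x axis of panel_shell and the x axis of lamp_tube, either way round below 0.4 rad and x of lamp_tube in the frame of panel_shell above 0.05 m and horizontal distance between caddy_center and view_spot below 0.05 m and z of caddy_center in the frame of view_spot between -0.04 and 0.05 m and angle between caddy_center's own z axis and vertical below 0.2 rad and contact force between the fingers and caddy above 1 N), for 0.6 s.
3. the caddy is held upright at the viewing spot with its red panel facing the lamp (angle between the x axis of panel_red and the x axis of lamp_tube, either way round below 0.4 rad and x of lamp_tube in the frame of panel_red above 0.05 m and horizontal distance between caddy_center and view_spot below 0.05 m and z of caddy_center in the frame of view_spot between -0.04 and 0.05 m and angle between caddy_center's own z axis and vertical below 0.2 rad and contact force between the fingers and caddy above 1 N), for 0.6 s.
At the end, for the whole second after the job is handed in: gripper still holds the caddy (>2 N) and presses it: >1.5 N on each white strip, probe in >3.5 mm, centre within 7 mm of the seat axis, foot at most 10 mm above the plate, upright within 0.08 rad, still; bystanders within 30 mm of where they stood (contact force between caddy and v_left above 1.5 N and contact force between caddy and v_right above 1.5 N and value of joint probe above 0.0035 m and contact force between the fingers and caddy above 2 N and horizontal distance between caddy_center and seat below 0.007 m and z of caddy_center in the frame of seat below 0.01 m and angle between caddy_center's own z axis and vertical below 0.08 rad and linear speed of caddy below 0.02 m/s and distance of each of caddy_red, caddy_amber, bottle, dish, bowl, cup from where it was at the start of the episode below 0.03 m); the arm keeps its last pose, push and grip.
It fails at once if another thing on the bench is pushed more than 30 mm or knocked over (distance of any of caddy_red, caddy_amber, bottle, dish, bowl, cup from where it was at the start of the episode above 0.03 m or angle between any of caddy_red, caddy_amber, bottle, dish, bowl, cup's own z axis and vertical above 0.6 rad).
It fails at once if the caddy is forced into the V: over 45 N on a contact strip (contact force between caddy and v_left above 45 N or contact force between caddy and v_right above 45 N).
It also fails if it takes over 67 s, if anything falls off the work surface, if the arm or the gripper's body presses on something with over 40 N, if the wrist force passes 120 N, or if a joint passes its speed limit or range.

## Robot

A 6-joint arm with a two-finger parallel gripper is mounted at the origin on the work surface. World frame = base frame: x ahead of the robot, y to its left, z up, the work surface at z = 0. Lengths are in m, angles in rad, forces in N, time in s.
With the tool pointing down it reaches from about 0.3 to 0.875 m from the base axis. Payload 6.4 kg.
Tool frame: the origin (TCP) lies on the centre line of the jaws, within the pads' length; the fingertips stand 22 mm ahead of it and the grasp point (between the pads) lies 3 mm ahead of it; z points along the fingers, y is the line along which they close (so a half turn about z gives the same grasp; the last joint's range is limited). The gripper opens to 85 mm and grips with 20 to 120 N. Pads are 22 mm wide; open, the fingers measure 114 mm over their backs; the gripper's body (76 mm by 85 mm) begins 54 mm behind the grasp point. The pads swing forward as they close: fully open they stand 13 mm farther back than shut.
Start: joints at [0.928, 0.181, 1.607, -0, 1.354, -0.206], TCP at [0.243, 0.521, 0.253] pointing down, gripper open.
Joint ranges: [-2.99, 2.99], [-0.89, 2.07], [0.3, 2.58], [-1.14, 4.28], [0, 2.63], [-3.12, 3.12]. Speed limits (rad/s): [2.57, 2.57, 3.01, 3.14, 3.14, 3.14].

## Interface

Orientations are given as a unit quaternion [x, y, z, w].
In Python, from rig import robot, snapshot, get_calibration gives the robot as it stands.
- The arm moves only by the tool play_rows, never from a script. Its argument "increments" is a list that holds one entry, the list of rows, each a list of 5 numbers: the shift along the tool's x, y, z in units of 0.1 m (1.0 is 0.1 m), then the turn about the tool's z in units of 180 degrees (1.0 is 180 degrees), then the closure, from 0 (fully open) to 1 (shut). A call has 1 to 20 rows; each row is the pose to reach, as a shift and turn from the pose commanded when the call began, along the tool's axes at that moment, turning the shorter way round; what a row does not reach only later rows make up. A row lasts 1/12 s, in which the tool goes at most 41.7 mm and 7.16 degrees, less where a joint would pass 70% of its speed; a pose out of reach is approached as far as the arm can. A call with a number of a shift or a turn outside -1 to 1 is refused whole. A call with a gripper value outside its range is refused whole. The fingers move at their own pace and stop on an object; "force" is the grip in N (left out, the last holds). Time passes only in rows, so rows that repeat a pose let the fingers close. It gives the time, the measured TCP pose, the force, the opening and the grip force at its end, in the units of the state.
- robot.read_state(): the state, without advancing time (a new reading comes with each control period).
- snapshot(name): name is "scene" or "top"; returns (picture, depth): 400x640x3 uint8, red, green, blue; 400x640 float32, m along the optical axis (not along the pixel's ray), 0 where there is no reading.
- get_calibration(name): a dict with "vfov" (degrees; the focal length in pixels is half the picture's height over the tangent of half this angle, whatever the lens; pixels are square), "cx", "cy" (the principal point, pixels), "R" (3x3) and "t" (3): a world point X has camera coordinates R X + t. Camera axes: x right, y down, z forward; pixel columns grow to the right and rows downward; lengths in m; the calibration is good to about 2 mm. A picture is of the moment at which its call begins. get_calibration takes no time and is no camera call.
- robot.hand_in(): hands the job in; it is judged then, once.
The state is a dict: "clock": time; "joint_positions": joint angles; "joint_vel": joint speeds; "effort": joint torques, N m; "eef_pos": TCP position; "orientation": TCP orientation; "contact_force": force on the tool from outside, world axes, zero at the start; "wrist_torque": the same for the moment, N m; "width": finger opening in m; "gripper_force": force on a finger pad.
Only numpy, scipy, OpenCV 4.12 (cv2) and the standard library are available. Lean on these libraries where they do the work, as an engineer would, in place of code of your own. Each camera call takes 0.05 s, during which the arm holds its last target. There are 200 camera calls.

## Working session

There is one attempt and no reset: what is moved stays moved. The work goes in short steps, Python scripts to look and compute and a tool call to move; the robot and the scene stay as the last step left them, time stands still between calls to the robot, and variables do not carry over. Pictures are saved under pics/ and viewed, at most 10 in all, crops included, and the job is handed in when it is done.

Besides the shell and the picture viewer there is one more tool, called as name([rows], argument=value, ...), one row to a line, values as JSON. play_rows: Moves the arm, as the interface text tells. Its arguments: {"type":"object","properties":{"increments":{"type":"array"},"force":{"type":"number"}},"required":["increments"]}

```bash
mkdir -p pics
cat > h.py <<'E'
import numpy as np,cv2
from rig import robot,snapshot,get_calibration
def grab(n):
    im,d=snapshot(n);np.savez(f'/tmp/{n}.npz',im=im,d=d);return im,d
def load(n):
    z=np.load(f'/tmp/{n}.npz');return z['im'],z['d']
def cloud(n,d):
    c=get_calibration(n);f=d.shape[0]/2/np.tan(np.radians(c['vfov'])/2)
    v,u=np.indices(d.shape);P=np.stack([(u-c['cx'])/f*d,(v-c['cy'])/f*d,d],-1)
    return (P-np.array(c['t']))@np.array(c['R'])
def proj(n,X):
    c=get_calibration(n);f=200/np.tan(np.radians(c['vfov'])/2)
    p=np.array(c['R'])@np.array(X)+c['t'];return [f*p[0]/p[2]+c['cx'],f*p[1]/p[2]+c['cy']]
E
python3 - <<'E'
from h import *
for n in('scene','top'):
    im,d=grab(n);cv2.imwrite(f'pics/{n}0.png',im[...,::-1]);c=get_calibration(n);print(n,c)
print(robot.read_state())
E
```

```text
scene {'vfov': 46.5749670061776, 'cx': 320.6706574426935, 'cy': 193.489574938804, 'R': array([[ 0.56043659,  0.82799026, -0.01851908],
       [ 0.42544222, -0.30700729, -0.85131982],
       [-0.71057002,  0.46923198, -0.52432013]]), 't': array([-0.33113401, -0.08367287,  1.6879566 ])}
top {'vfov': 51.4319636099931, 'cx': 305.0579288554734, 'cy': 210.88727828327512, 'R': array([[ 0.0139799 , -0.99989962, -0.00230381],
       [-0.99292549, -0.01361061, -0.11795644],
       [ 0.11791325,  0.00393653, -0.9930161 ]]), 't': array([0.07761164, 0.53837587, 1.30090251])}
{'clock': 0.1, 'joint_positions': array([ 9.27718793e-01,  1.81484991e-01,  1.60787024e+00, -1.44409946e-05,
        1.35379215e+00, -2.06286203e-01]), 'joint_vel': array([-1.40201414e-03, -2.68603332e-03, -2.30006773e-03,  3.77748502e-05,
       -1.34531637e-03,  4.62918697e-04]), 'effort': array([ 2.34319923e-04, -4.45873296e+01, -3.52237737e+01, -3.46177376e-04,
        4.01158060e-03, -3.74462377e-05]), 'eef_pos': array([0.24295369, 0.52066159, 0.2524822 ]), 'orientation': array([ 2.16662089e-01,  9.76246350e-01, -7.11218776e-04, -3.13875824e-04]), 'contact_force': array([ 0.28283959, -0.20423089, -0.15969697]), 'wrist_torque': array([0.03211956, 0.00815152, 0.00283018]), 'gripper_force': 0.0, 'width': 0.08544633541082156}
```

View pics/scene0.png

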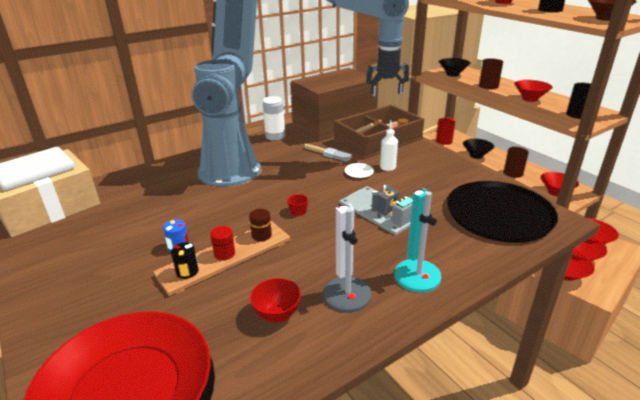

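View pics/top0.png

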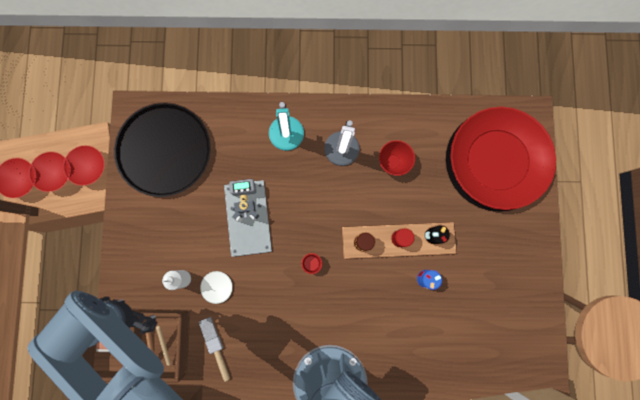

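Candidates: the caddy could be the black one with panels at top (437,235)/scene (185,260), or the blue one at top (430,280)/scene (176,235), which is the decoy. The lamp could be the grey one at top (342,148)/scene (345,250), or the turquoise one at top (286,132), also a decoy. I choose the black caddy and the grey lamp. Next are the measurements and one close crop.

Run:
```python
from h import *
im,d=load('top');P=cloud('top',d);hsv=cv2.cvtColor(im,cv2.COLOR_RGB2HSV)
c1=cv2.resize(im[215:255,405:465],(540,360),interpolation=cv2.INTER_CUBIC)
ims,ds=load('scene');c2=cv2.resize(ims[185:310,300:400],(288,360),interpolation=cv2.INTER_CUBIC)
c3=cv2.resize(im[170:262,215:280],(254,360),interpolation=cv2.INTER_CUBIC)
c4=cv2.resize(im[115:170,320:365],(295,360),interpolation=cv2.INTER_CUBIC)
a=np.hstack([c1,c3]);b=np.hstack([c2,c4]);b=np.pad(b,((0,0),(0,a.shape[1]-b.shape[1]),(0,0)))
cv2.imwrite('pics/crops.png',cv2.resize(np.vstack([a,b]),None,fx=.8,fy=.8)[...,::-1])
def win(P,u0,u1,v0,v1,zl,zh):
    q=P[v0:v1,u0:u1];m=(q[...,2]>zl)&(q[...,2]<zh);return q,m
q,m=win(P,410,465,215,258,.085,.105);p=q[m];print('lid',p.mean(0),(p.min(0)+p.max(0))/2,np.ptp(p,axis=0))
h=hsv[215:258,410:465]
for k in zip(*[x.ravel() for x in np.nonzero(m&(h[...,2]>90))]):
    print(k[1]+410,k[0]+215,im[k[0]+215,k[1]+410],np.round(q[k],3))
# lamp
q,m=win(P,315,375,110,175,.004,.03);p=q[m];print('lampfoot',(p.min(0)+p.max(0))/2,np.ptp(p,axis=0))
Ps=cloud('scene',ds);q,m=win(Ps,320,372,190,310,.08,.235);p=q[m];I=ims[190:310,320:372][m]
for lo in(.09,.12,.15,.18,.21):
    s=(abs(p[:,2]-lo)<.012);w=s&(I.min(1)>200);g=s&(I.min(1)<=200)
    print(lo,'white',w.sum(),p[w].mean(0).round(4),p[w].min(0).round(3),p[w].max(0).round(3),'dark',g.sum(),np.median(p[g],0).round(4))
q,m=win(P,325,365,110,160,.235,.27);p=q[m];I=im[110:160,325:365][m];w=I.min(1)>200
print('lamptop',p.mean(0),cv2.minAreaRect((p[:,:2]*1000).astype(np.float32)), p[w].mean(0),p[~w].mean(0))
# gauge plate
q,m=win(P,215,280,170,262,.006,.018);p=q[m];r=cv2.minAreaRect((p[:,:2]*1000).astype(np.float32));print('plate',r,cv2.boxPoints(r))
q,m=win(P,215,280,170,262,.06,.079);p=q[m];print('block',p.mean(0),p.min(0),p.max(0))
```

```text
lid [ 0.46429057 -0.31204003  0.09268726] [ 0.46314773 -0.29602503  0.09223647] [0.05971673 0.12471488 0.01384412]
438 225 [112  78  54] [ 0.492 -0.321  0.094]
439 225 [95 67 48] [ 0.492 -0.323  0.095]
440 225 [94 65 47] [ 0.492 -0.326  0.095]
441 225 [109  75  54] [ 0.492 -0.33   0.093]
442 225 [135  94  67] [ 0.492 -0.332  0.095]
443 225 [151 108  77] [ 0.493 -0.336  0.092]
444 225 [165 119  86] [ 0.493 -0.341  0.087]
435 226 [94 65 47] [ 0.49  -0.313  0.088]
443 226 [113  86  47] [ 0.49  -0.338  0.088]
444 226 [125  92  56] [ 0.489 -0.338  0.096]
445 226 [143 103  72] [ 0.49  -0.344  0.086]
446 226 [173 126  92] [ 0.489 -0.344  0.097]
442 227 [156 122  60] [ 0.486 -0.332  0.095]
443 227 [209 172  89] [ 0.486 -0.336  0.092]
444 227 [210 173  90] [ 0.486 -0.338  0.096]
445 227 [165 130  68] [ 0.487 -0.343  0.09 ]
446 227 [126  88  62] [ 0.487 -0.345  0.092]
447 227 [171 124  90] [ 0.487 -0.348  0.092]
441 228 [120  91  46] [ 0.483 -0.329  0.094]
442 228 [208 170  88] [ 0.483 -0.332  0.094]
443 228 [245 208 115] [ 0.483 -0.336  0.094]
444 228 [245 207 113] [ 0.483 -0.338  0.096]
445 
[... 6258 characters left out ...]
0] [ 0.444 -0.339  0.098]
410 242 [178  45  44] [ 0.439 -0.235  0.092]
411 242 [172  43  41] [ 0.44  -0.239  0.09 ]
412 242 [152  50  41] [ 0.439 -0.24   0.097]
413 242 [137  78  56] [ 0.44  -0.245  0.088]
410 243 [172  43  42] [ 0.436 -0.234  0.095]
411 243 [156  47  41] [ 0.436 -0.238  0.094]
412 243 [140  71  52] [ 0.436 -0.241  0.093]
410 244 [158  51  44] [ 0.433 -0.235  0.093]
411 244 [142  73  53] [ 0.434 -0.239  0.087]
lampfoot [ 0.77531744 -0.04307891  0.01378045] [0.22007399 0.19861875 0.0195307 ]<stdin>:20: RuntimeWarning: Mean of empty slice.
  ret = um.true_divide(
Traceback (most recent call last):
ValueError: zero-size array to reduction operation minimum which has no identity
```

View pics/crops.png

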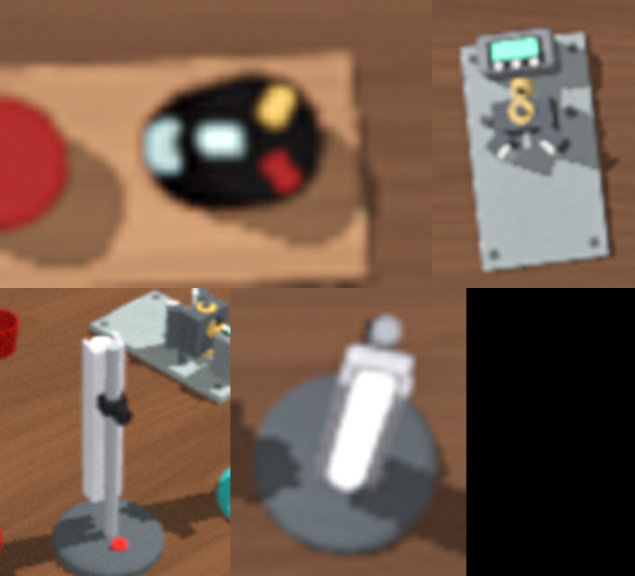

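Run:
```python
from h import *
im,d=load('top');P=cloud('top',d)
ims,ds=load('scene');Ps=cloud('scene',ds)
q=P[105:170,315:375].reshape(-1,3);I=im[105:170,315:375].reshape(-1,3)
w=(I.min(1)>180)&(q[:,2]>.04)
for lo in np.arange(.05,.27,.025):
    s=abs(q[:,2]-lo)<.0125
    for nm,t in(('w',s&w),('d',s&~w)):
        if t.sum()>2:
            p=q[t];print(nm,lo.round(3),t.sum(),p.mean(0).round(4),'y',p[:,1].min().round(3),p[:,1].max().round(3))
q2=P[105:170,320:368];m=(q2[...,2]>.004)&(q2[...,2]<.03);p=q2[m];(c,r)=cv2.minEnclosingCircle((p[:,:2]*1000).astype(np.float32));print('foot',c,r)
p=Ps[185:315,322:372].reshape(-1,3);I=ims[185:315,322:372].reshape(-1,3)
for lo in(.08,.11,.14,.17,.2,.22):
    s=(abs(p[:,2]-lo)<.012)&(p[:,0]>.6)&(p[:,0]<.9)
    x=p[s];print('S',lo,s.sum(),cv2.minAreaRect((x[:,:2]*1000).astype(np.float32)),x.mean(0).round(4));
    for a in x[::12]:print('   ',a.round(3),end='')
    print()
R=(ims[...,0]>200)&(ims[...,1]<90);R[:285]=0;R[305:]=0;R[:,:335]=0;R[:,365:]=0
print('button',Ps[R].mean(0))
q=P[165:262,210:280];m=(q[...,2]>.005)&(q[...,2]<.02);p=q[m];r=cv2.minAreaRect((p[:,:2]*1000).astype(np.float32));print('plate',r,cv2.boxPoints(r))
for nm,cp in(('t',None),):
  I=im[165:262,210:280];wm=(I.min(-1)>200)&(q[...,2]>.03);print(np.c_[q[wm]].round(3))
p=Ps[170:240,335:430];m=(p[...,2]>.005)&(p[...,2]<.02);p=p[m];p=p[np.abs(p[:,0]-.6)<.3];r=cv2.minAreaRect((p[:,:2]*1000).astype(np.float32));print('plateS',r,cv2.boxPoints(r))
```

```text
w 0.05 5 [ 0.7312 -0.026   0.0586] y -0.034 -0.021
d 0.05 3 [ 0.7292 -0.0339  0.0565] y -0.044 -0.015
w 0.075 14 [ 0.7292 -0.0295  0.0755] y -0.043 -0.02
d 0.075 11 [ 0.7329 -0.0309  0.0778] y -0.046 -0.013
w 0.1 18 [ 0.7292 -0.0284  0.0997] y -0.043 -0.02
d 0.1 5 [ 0.7282 -0.0327  0.0982] y -0.046 -0.014
w 0.125 17 [ 0.7296 -0.0275  0.1247] y -0.042 -0.019
d 0.125 11 [ 0.7307 -0.0334  0.1221] y -0.046 -0.013
w 0.15 21 [ 0.7284 -0.0279  0.15  ] y -0.038 -0.02
d 0.15 10 [ 0.7316 -0.0319  0.1501] y -0.046 -0.013
w 0.175 18 [ 0.7299 -0.0274  0.1742] y -0.043 -0.02
d 0.175 15 [ 0.7408 -0.034   0.1778] y -0.046 -0.014
w 0.2 23 [ 0.7288 -0.0268  0.2006] y -0.038 -0.019
d 0.2 16 [ 0.7413 -0.0317  0.1996] y -0.046 -0.012
w 0.225 37 [ 0.7312 -0.0303  0.2282] y -0.045 -0.014
d 0.225 13 [ 0.7358 -0.0309  0.2306] y -0.049 -0.013
w 0.25 86 [ 0.741  -0.0306  0.2431] y -0.045 -0.014
d 0.25 26 [ 0.7513 -0.0371  0.2462] y -0.048 -0.026
foot (793.7308959960938, -35.55268096923828) 131.4489288330078
S 0.08 129 ((749.006591796875, -40.410125732421875), (38.2747802734375, 26.00395393371582), 47.892848968
[... 2953 characters left out ...]
66]
 [690.1741  397.1324 ]]
[[0.598 0.286 0.075]
 [0.598 0.282 0.078]
 [0.598 0.267 0.078]
 [0.599 0.265 0.071]
 [0.595 0.305 0.075]
 [0.595 0.301 0.077]
 [0.595 0.286 0.076]
 [0.595 0.283 0.075]
 [0.596 0.267 0.073]
 [0.592 0.305 0.073]
 [0.591 0.301 0.077]
 [0.517 0.256 0.074]
 [0.517 0.252 0.076]
 [0.513 0.252 0.08 ]
 [0.514 0.25  0.072]
 [0.51  0.296 0.075]
 [0.51  0.292 0.078]
 [0.511 0.246 0.075]
 [0.507 0.295 0.076]
 [0.507 0.292 0.075]
 [0.38  0.08  1.356]
 [0.504 0.296 0.074]]
plateS ((450.6440124511719, 307.9776916503906), (275.3321838378906, 434.96356201171875), 34.741451263427734) [[213.58212  408.23706 ]
 [461.4566    50.813614]
 [687.70593  207.71832 ]
 [439.83142  565.1418  ]]
```

```bash
cat >> h.py <<'E'
def ray(n,u,v,z):
    c=get_calibration(n);f=200/np.tan(np.radians(c['vfov'])/2);R=np.array(c['R']);o=-R.T@c['t']
    k=R.T@[(u-c['cx'])/f,(v-c['cy'])/f,1];return (o+k*(z-o[2])/k[2])
E
python3 - <<'E'
from h import *
im,d=load('top')
print('foot',ray('top',342.1,148.4,.012))
hsv=cv2.cvtColor(im,cv2.COLOR_RGB2HSV).astype(int)
m=np.zeros(d.shape,np.uint8);m[165:262,215:280]=((hsv[...,1]<60)&(hsv[...,2]>70))[165:262,215:280]
cs,_=cv2.findContours(m,0,2);c=max(cs,key=cv2.contourArea)
w=np.array([ray('top',*p[0],.012)[:2] for p in c]);r=cv2.minAreaRect((w*1000).astype(np.float32));print('plate',r,'\n',cv2.boxPoints(r))
print('plate by eye',*[ray('top',215+(x-432)/3.126,170+y/3.13,.012).round(4) for x,y in((461,46),(584,33),(609,255),(485,270))])
for nm in('strips',):
  for u,v in((508,152),(555,148)):print(ray('top',215+(u-432)/3.126,170+v/3.13,.0745))
# lid blobs
s=im.astype(int);g=s[215:258,420:465]
def cen(mask,z):
    v,u=np.nonzero(mask);return ray('top',u.mean()+420,v.mean()+215,z)
v,u=np.indices(g.shape[:2]);top=(v<28)
gold=(g[...,0]>150)&(g[...,2]<125)&(g[...,1]>130)&(v>=12)&(v<18)&(u>19)&(u<27)
red=(g[...,0]>100)&(g[...,1]<45)&(u>15);sh=(g.min(-1)>100)&(u>11)&(u<20)&(v>15)&(v<22)
C=[cen(k,.094) for k in(gold,sh,red)];print(C,np.mean(C,0));c0=np.mean(C,0)
for k in C:e=k-c0;print(np.degrees(np.arctan2(e[1],e[0])))
# other things: 3D positions
P=cloud('top',d)
for n,(u,v) in dict(bowl=(397,158),cup=(312,264),blue=(430,280),bottle=(176,280),dish=(216,288),redcad=(403,238)).items():print(n,P[v,u].round(3))
print(robot.read_state()['joint_positions'])
E
```

```text
foot [ 0.7499832  -0.03478751  0.012     ]
plate ((519.2274780273438, 273.29644775390625), (246.40444946289062, 134.30235290527344), 7.89827299118042) 
 [[387.96643 322.8808 ]
 [406.42154 189.8525 ]
 [650.4885  223.7121 ]
 [632.03345 356.74042]]
plate by eye [0.6226 0.3516 0.012 ] [0.6382 0.2227 0.012 ] [0.4065 0.191  0.012 ] [0.3894 0.3183 0.012 ]
[0.5054403 0.2883958 0.0745   ]
[0.51006316 0.24187964 0.0745    ]
[array([ 0.47952491, -0.33523572,  0.094     ]), array([ 0.46493632, -0.31128537,  0.094     ]), array([ 0.45098525, -0.33638968,  0.094     ])] [ 0.46514883 -0.32763692  0.094     ]
-27.859679830803948
90.74458399765554
-148.28491145414358
bowl [ 0.721 -0.217  0.007]
cup [0.368 0.06  0.001]
blue [ 0.326 -0.297  0.078]
bottle [0.317 0.462 0.119]
dish [0.288 0.366 0.009]
redcad [ 0.451 -0.213  0.096]
[ 9.27718793e-01  1.81484991e-01  1.60787024e+00 -1.44409946e-05
  1.35379215e+00 -2.06286203e-01]
```

play_rows([
  [[-1, -1, -0.4, 0.1, 0], [-1, -1, -0.4, 0.2, 0], [-1, -1, -0.4, 0.3, 0], [-1, -1, -0.4, 0.4, 0], [-1, -1, -0.4, 0.52, 0], [-1, -1, -0.4, 0.52, 0], [-1, -1, -0.4, 0.52, 0], [-1, -1, -0.4, 0.52, 0], [-1, -1, -0.4, 0.52, 0], [-1, -1, -0.4, 0.52, 0], [-1, -1, -0.4, 0.52, 0], [-1, -1, -0.4, 0.52, 0], [-1, -1, -0.4, 0.52, 0], [-1, -1, -0.4, 0.52, 0]],
])

```text
clock: 1.27
eef_pos: [0.2913, 0.3879, 0.2929]
orientation: [0.861, 0.508, -0.0, 0.0]
contact_force: [-0.2, -0.1, -0.4]
width: 0.085
gripper_force: 0.0
```

play_rows([
  [[-0.9, 0.83, 0, 0, 0], [-0.9, 0.83, 0, 0, 0], [-0.9, 0.83, 0, 0, 0], [-0.9, 0.83, 0, 0, 0]],
])

```text
clock: 1.6
eef_pos: [0.3226, 0.2645, 0.2929]
orientation: [0.86, 0.51, -0.001, 0.001]
contact_force: [0.4, -0.2, 0.7]
width: 0.0853
gripper_force: 0.0
```

play_rows([
  [[-0.9, 0.83, 0, 0, 0], [-0.9, 0.83, 0, 0, 0], [-0.9, 0.83, 0, 0, 0], [-0.9, 0.83, 0, 0, 0]],
])

```text
clock: 1.93
eef_pos: [0.3526, 0.1451, 0.2933]
orientation: [0.861, 0.509, -0.0, 0.001]
contact_force: [0.2, 0.1, -0.3]
width: 0.0853
gripper_force: 0.0
```

play_rows([
  [[-0.9, 0.83, 0, 0, 0], [-0.9, 0.83, 0, 0, 0], [-0.9, 0.83, 0, 0, 0], [-0.9, 0.83, 0, 0, 0]],
])

```text
clock: 2.27
eef_pos: [0.382, 0.0264, 0.2934]
orientation: [0.861, 0.509, -0.0, 0.001]
contact_force: [0.0, 1.2, -0.1]
width: 0.0858
gripper_force: 0.0
```

play_rows([
  [[-0.9, 0.83, 0, 0, 0], [-0.9, 0.83, 0, 0, 0], [-0.9, 0.83, 0, 0, 0], [-0.9, 0.83, 0, 0, 0]],
])

```text
clock: 2.6
eef_pos: [0.4117, -0.0918, 0.2933]
orientation: [0.86, 0.509, -0.0, 0.001]
contact_force: [-0.5, -0.7, -1.1]
width: 0.0853
gripper_force: 0.0
```

play_rows([
  [[-0.9, 0.83, 0, 0, 0], [-0.9, 0.83, 0, 0, 0], [-0.9, 0.83, 0, 0, 0], [-0.9, 0.83, 0, 0, 0], [-0.9, 0.83, 0, 0, 0]],
])

```text
clock: 3.02
eef_pos: [0.4404, -0.2063, 0.2925]
orientation: [0.86, 0.51, -0.0, -0.001]
contact_force: [0.6, 0.8, -0.5]
width: 0.0856
gripper_force: 0.0
```

play_rows([
  [[-0.95, 0.8, 0, 0, 0], [-0.95, 0.8, 0, 0, 0], [-0.95, 0.8, 0, 0, 0], [-0.95, 0.8, 0.3, 0, 0], [-0.95, 0.8, 0.7, 0, 0], [-0.95, 0.8, 1, 0, 0], [-0.95, 0.8, 1, 0, 0], [-0.95, 0.8, 1, 0, 0]],
])

```text
clock: 3.68
eef_pos: [0.4646, -0.3249, 0.1921]
orientation: [0.859, 0.511, -0.0, -0.002]
contact_force: [0.2, -0.6, 0.6]
width: 0.0854
gripper_force: 0.0
```

Run:
```python
from h import *
s=robot.read_state();print(s['eef_pos'],s['orientation'])
im,d=grab('scene');a=cv2.resize(im[150:300,120:300],(720,600),interpolation=cv2.INTER_CUBIC)
for X in([.465,-.3276,.056],[.465,-.3276,.094],s['eef_pos']):
    u,v=proj('scene',X);cv2.circle(a,(int((u-120)*4),int((v-150)*4)),4,(0,255,0),-1)
cv2.imwrite('pics/g1.png',a[...,::-1])
```

```text
[ 0.46459334 -0.32487821  0.19211128] [ 8.59330681e-01  5.11415221e-01 -3.19989259e-04 -2.26952501e-03]
```

View pics/g1.png

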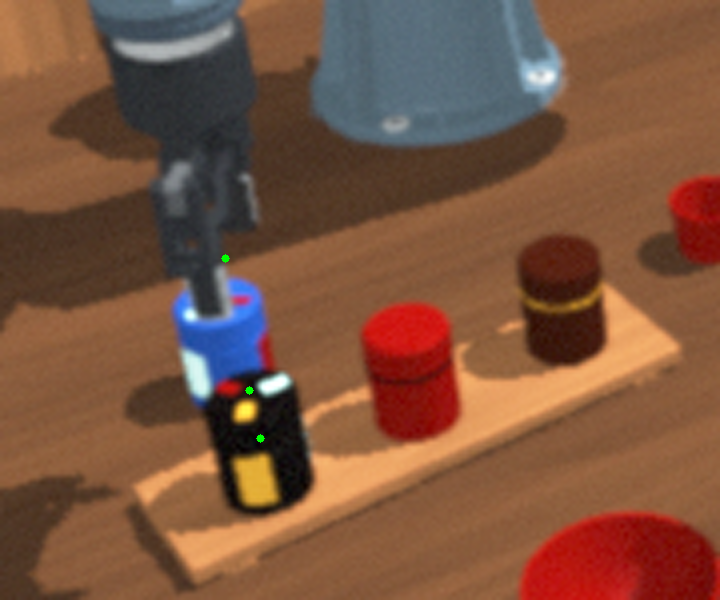

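play_rows([
  [[-0.024, 0.016, 0, -0.04, 0], [-0.024, 0.016, 0.1, -0.08, 0], [-0.024, 0.016, 0.3, -0.12, 0], [-0.024, 0.016, 0.5, -0.167, 0], [-0.024, 0.016, 0.6, -0.167, 0], [-0.024, 0.016, 0.6, -0.167, 0], [-0.024, 0.016, 0.6, -0.167, 0]],
])

```text
clock: 4.32
eef_pos: [0.466, -0.3306, 0.135]
orientation: [0.699, 0.715, -0.0, 0.001]
contact_force: [-0.3, -0.2, -0.2]
width: 0.0855
gripper_force: 0.0
```

play_rows([
  [[0, 0, 0.15, 0, 0], [0, 0, 0.3, 0, 0], [0, 0, 0.45, 0, 0], [0, 0, 0.6, 0, 0], [0, 0, 0.7, 0, 0], [0, 0, 0.7, 0, 0], [0, 0, 0.7, 0, 0]],
])

```text
clock: 4.9
eef_pos: [0.4657, -0.3307, 0.0642]
orientation: [0.699, 0.716, -0.0, 0.0]
contact_force: [-0.7, 0.2, 0.2]
width: 0.0855
gripper_force: 0.0
```

Run:
```python
from h import *
s=robot.read_state();print({k:np.round(s[k],4) for k in('eef_pos','orientation','contact_force','joint_positions','width')})
im,d=grab('scene');a=cv2.resize(im[170:290,130:290],(720,540),interpolation=cv2.INTER_CUBIC)
cv2.imwrite('pics/g2.png',a[...,::-1])
```

```text
{'eef_pos': array([ 0.4657, -0.3307,  0.0642]), 'orientation': array([ 6.985e-01,  7.156e-01, -0.000e+00,  4.000e-04]), 'contact_force': array([-0.693 ,  0.1719,  0.1552]), 'joint_positions': array([-0.8252,  0.4119,  1.7399, -0.    ,  0.989 , -0.8493]), 'width': np.float64(0.0855)}
```

View pics/g2.png

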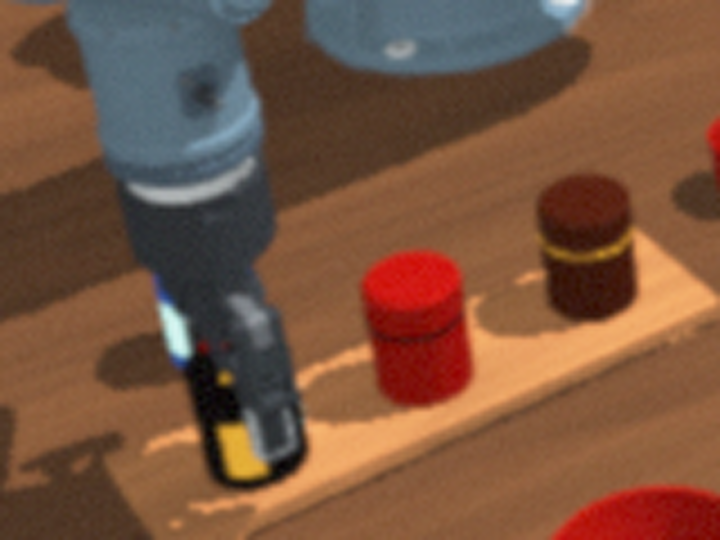

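The fingers straddle the black caddy, with the near pad at (270,430), just beside the gold panel at (240,450). I'll correct 3 mm, grip and lift.

play_rows([
  [[0.03, 0, 0.02, 0, 0], [0.03, 0, 0.02, 0, 0], [0.03, 0, 0.02, 0, 0.6], [0.03, 0, 0.02, 0, 1], [0.03, 0, 0.02, 0, 1], [0.03, 0, 0.02, 0, 1], [0.03, 0, 0.02, 0, 1], [0.03, 0, 0.02, 0, 1], [0.03, 0, 0.02, 0, 1], [0.03, 0, 0.02, 0, 1], [0.03, 0, 0.02, 0, 1], [0.03, 0, 0.02, 0, 1], [0.03, 0, 0.02, 0, 1], [0.03, 0, 0.02, 0, 1]],
], force=50)

```text
clock: 6.12
eef_pos: [0.4655, -0.3277, 0.062]
orientation: [0.698, 0.716, 0.0, 0.001]
contact_force: [0.0, 1.4, 5.9]
width: 0.0572
gripper_force: 52.8
```

play_rows([
  [[0, 0, -0.1, 0, 1], [0, 0, -0.25, 0, 1], [0, 0, -0.45, 0, 1], [0, 0, -0.7, 0, 1], [0, 0, -1, 0, 1], [0, 0, -1, 0, 1], [0, 0, -1, 0, 1]],
])

```text
clock: 6.7
eef_pos: [0.4658, -0.3281, 0.1634]
orientation: [0.698, 0.716, -0.0, 0.002]
contact_force: [-0.6, 1.9, -2.3]
width: 0.057
gripper_force: 52.9
```

```bash
cat > st.py <<'E'
from h import *
s=robot.read_state();q=s['orientation'];x=np.degrees(2*np.arctan2(q[1],q[0]));p=s['eef_pos']
print({k:np.round(s[k],4) for k in('eef_pos','orientation','contact_force','joint_positions','width','gripper_force')},'xyaw',x)
def to(X,yaw):
    """target world pos and tool x-yaw -> increments"""
    a=np.radians(x);e=np.array(X)-p;return np.round([(e[0]*np.cos(a)+e[1]*np.sin(a))*10,(e[0]*np.sin(a)-e[1]*np.cos(a))*10,-e[2]*10,-((yaw-x+180)%360-180)/180],3)
E
python3 -c "
from st import *
print(to([.5725,.004,.153],x+16))"
```

```text
{'eef_pos': array([ 0.4658, -0.3281,  0.1634]), 'orientation': array([ 6.982e-01,  7.159e-01, -1.000e-04,  1.900e-03]), 'contact_force': array([-0.6092,  1.9411, -2.336 ]), 'joint_positions': array([-8.2190e-01,  2.6310e-01,  1.7012e+00, -1.0000e-04,  1.1735e+00,
       -8.4680e-01]), 'width': np.float64(0.057), 'gripper_force': np.float64(52.8505)} xyaw 91.4320581418658
[ 3.294  1.149  0.104 -0.089]
```

play_rows([
  [[0.15, 0.05, 0, 0, 1], [0.45, 0.15, 0, 0, 1], [0.75, 0.25, 0, 0, 1], [1, 0.35, 0, 0, 1]],
])

```text
clock: 7.03
eef_pos: [0.4964, -0.2233, 0.1591]
orientation: [0.698, 0.716, -0.0, -0.002]
contact_force: [0.8, 0.2, -1.3]
width: 0.0571
gripper_force: 52.8
```

play_rows([
  [[0.3, 0.1, 0, 0, 1], [0.6, 0.2, 0, 0, 1], [0.9, 0.3, 0, 0, 1], [1, 0.35, 0, 0, 1]],
])

```text
clock: 7.37
eef_pos: [0.529, -0.1204, 0.1591]
orientation: [0.697, 0.717, -0.0, -0.003]
contact_force: [0.2, -0.0, -1.9]
width: 0.0573
gripper_force: 52.9
```

play_rows([
  [[0.3, 0.1, 0.05, 0, 1], [0.6, 0.2, 0.05, -0.03, 1], [0.9, 0.3, 0.05, -0.06, 1], [1, 0.35, 0.05, -0.09, 1], [1, 0.35, 0.05, -0.09, 1]],
])

```text
clock: 7.78
eef_pos: [0.5619, -0.0215, 0.1546]
orientation: [0.587, 0.809, -0.0, -0.002]
contact_force: [-0.1, -0.0, -2.2]
width: 0.057
gripper_force: 52.9
```

```bash
python3 -c "
from st import *
print(to([.5725,.004,.155],107.4))"
```

```text
{'eef_pos': array([ 0.5619, -0.0215,  0.1546]), 'orientation': array([ 5.873e-01,  8.093e-01, -3.000e-04, -1.600e-03]), 'contact_force': array([-5.1900e-02, -1.1000e-03, -2.1916e+00]), 'joint_positions': array([-2.4960e-01,  2.6310e-01,  1.7213e+00,  8.0000e-04,  1.1604e+00,
       -5.6520e-01]), 'width': np.float64(0.057), 'gripper_force': np.float64(52.9282)} xyaw 108.06295036823597
[ 0.209  0.18  -0.004  0.004]
```

play_rows([
  [[0.1, 0.09, 0, 0, 1], [0.21, 0.18, 0, 0, 1], [0.21, 0.18, 0, 0, 1], [0.21, 0.18, 0, 0, 1], [0.21, 0.18, 0, 0, 1], [0.21, 0.18, 0, 0, 1], [0.21, 0.18, 0, 0, 1], [0.21, 0.18, 0, 0, 1], [0.21, 0.18, 0, 0, 1], [0.21, 0.18, 0, 0, 1], [0.21, 0.18, 0, 0, 1], [0.21, 0.18, 0, 0, 1], [0.21, 0.18, 0, 0, 1], [0.21, 0.18, 0, 0, 1]],
])

```text
clock: 8.95
eef_pos: [0.5734, 0.0007, 0.1563]
orientation: [0.59, 0.807, -0.0, -0.0]
contact_force: [-0.1, -0.4, -1.3]
width: 0.057
gripper_force: 53.0
```

Run:
```python
from st import *
im,d=grab('scene');a=cv2.resize(im[120:320,230:390],(480,600),interpolation=cv2.INTER_CUBIC)
cv2.imwrite('pics/v1.png',a[...,::-1])
```

```text
{'eef_pos': array([0.5734, 0.0007, 0.1563]), 'orientation': array([ 0.5904,  0.8071, -0.    , -0.    ]), 'contact_force': array([-0.1044, -0.4135, -1.2721]), 'joint_positions': array([-0.2056,  0.2817,  1.6937, -0.    ,  1.1662, -0.5134]), 'width': np.float64(0.057), 'gripper_force': np.float64(53.0444)} xyaw 107.63522587415709
```

View pics/v1.png

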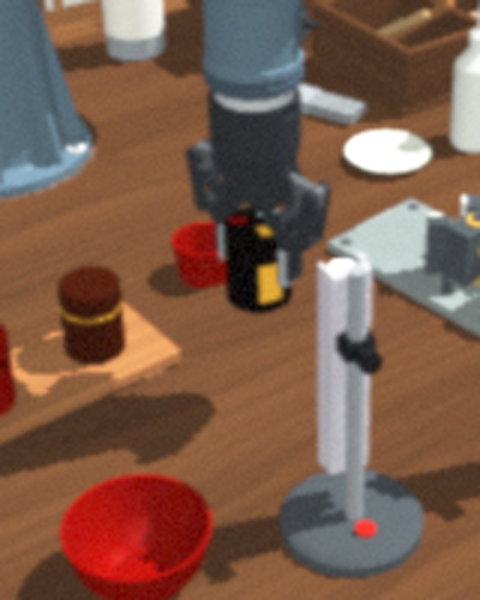

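The gold panel at (270,283) faces the lamp at (345,370), with the caddy upright in the fingers. Next I turn to the shell panel.

play_rows([
  [[0, 0, 0, 0.039, 1], [0, 0, 0, 0.078, 1], [0, 0, 0, 0.117, 1], [0, 0, 0, 0.156, 1], [0, 0, 0, 0.195, 1], [0, 0, 0, 0.234, 1], [0, 0, 0, 0.273, 1], [0, 0, 0, 0.312, 1], [0, 0, 0, 0.351, 1], [0, 0, 0, 0.39, 1], [0, 0, 0, 0.429, 1], [0, 0, 0, 0.468, 1], [0, 0, 0, 0.507, 1], [0, 0, 0, 0.546, 1], [0, 0, 0, 0.585, 1], [0, 0, 0, 0.624, 1], [0, 0, 0, 0.65, 1], [0, 0, 0, 0.667, 1], [0, 0, 0, 0.667, 1], [0, 0, 0, 0.667, 1]],
])

```text
clock: 10.67
eef_pos: [0.5734, 0.0008, 0.1563]
orientation: [0.994, -0.107, 0.0, -0.0]
contact_force: [0.1, 0.3, -2.4]
width: 0.0568
gripper_force: 52.7
```

play_rows([
  [[0, 0, 0, 0, 1], [0, 0, 0, 0, 1], [0, 0, 0, 0, 1], [0, 0, 0, 0, 1], [0, 0, 0, 0, 1], [0, 0, 0, 0, 1], [0, 0, 0, 0, 1], [0, 0, 0, 0, 1], [0, 0, 0, 0, 1], [0, 0, 0, 0, 1], [0, 0, 0, 0, 1], [0, 0, 0, 0, 1]],
])

```text
clock: 11.67
eef_pos: [0.5734, 0.0007, 0.1563]
orientation: [0.994, -0.108, -0.0, -0.0]
contact_force: [-0.1, -0.3, -1.7]
width: 0.0572
gripper_force: 52.7
```

Run:
```python
from st import *
im,d=grab('scene');cv2.imwrite('pics/v2.png',cv2.resize(im[170:260,270:380],(550,450),interpolation=cv2.INTER_CUBIC)[...,::-1])
```

```text
{'eef_pos': array([0.5734, 0.0007, 0.1563]), 'orientation': array([ 0.9941, -0.1082, -0.    , -0.    ]), 'contact_force': array([-0.1288, -0.263 , -1.7376]), 'joint_positions': array([-0.2057,  0.2817,  1.6937,  0.    ,  1.1662,  1.582 ]), 'width': np.float64(0.0572), 'gripper_force': np.float64(52.7305)} xyaw -12.42602209413885
```

View pics/v2.png

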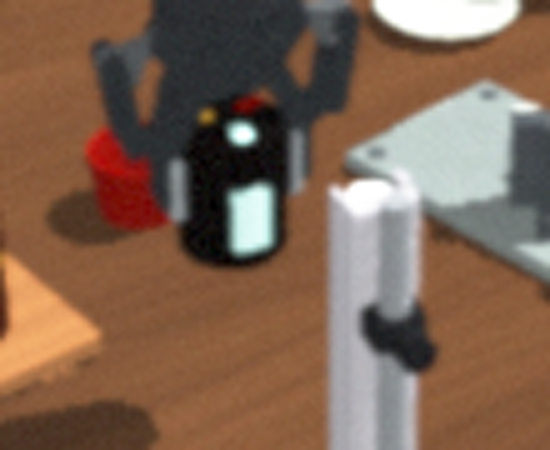

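The shell panel at (250,218) now faces the lamp. Red needs +240° in world yaw, so two turns of −0.667 each.

play_rows([
  [[0, 0, 0, -0.039, 1], [0, 0, 0, -0.078, 1], [0, 0, 0, -0.117, 1], [0, 0, 0, -0.156, 1], [0, 0, 0, -0.195, 1], [0, 0, 0, -0.234, 1], [0, 0, 0, -0.273, 1], [0, 0, 0, -0.312, 1], [0, 0, 0, -0.351, 1], [0, 0, 0, -0.39, 1], [0, 0, 0, -0.429, 1], [0, 0, 0, -0.468, 1], [0, 0, 0, -0.507, 1], [0, 0, 0, -0.546, 1], [0, 0, 0, -0.585, 1], [0, 0, 0, -0.624, 1], [0, 0, 0, -0.667, 1], [0, 0, 0, -0.667, 1]],
])

```text
clock: 13.22
eef_pos: [0.5734, 0.0007, 0.1563]
orientation: [0.589, 0.808, -0.0, -0.0]
contact_force: [-0.2, 0.0, -1.7]
width: 0.0572
gripper_force: 52.7
```

play_rows([
  [[0, 0, 0, -0.039, 1], [0, 0, 0, -0.078, 1], [0, 0, 0, -0.117, 1], [0, 0, 0, -0.156, 1], [0, 0, 0, -0.195, 1], [0, 0, 0, -0.234, 1], [0, 0, 0, -0.273, 1], [0, 0, 0, -0.312, 1], [0, 0, 0, -0.351, 1], [0, 0, 0, -0.39, 1], [0, 0, 0, -0.429, 1], [0, 0, 0, -0.468, 1], [0, 0, 0, -0.507, 1], [0, 0, 0, -0.546, 1], [0, 0, 0, -0.585, 1], [0, 0, 0, -0.624, 1], [0, 0, 0, -0.667, 1], [0, 0, 0, -0.667, 1], [0, 0, 0, -0.667, 1], [0, 0, 0, -0.667, 1]],
])

```text
clock: 14.88
eef_pos: [0.5733, 0.0007, 0.1563]
orientation: [-0.402, 0.916, 0.0, -0.0]
contact_force: [-1.3, -0.1, -1.3]
width: 0.0574
gripper_force: 52.7
```

play_rows([
  [[0, 0, 0, 0, 1], [0, 0, 0, 0, 1], [0, 0, 0, 0, 1], [0, 0, 0, 0, 1], [0, 0, 0, 0, 1], [0, 0, 0, 0, 1], [0, 0, 0, 0, 1], [0, 0, 0, 0, 1], [0, 0, 0, 0, 1], [0, 0, 0, 0, 1], [0, 0, 0, 0, 1], [0, 0, 0, 0, 1]],
])

```text
clock: 15.88
eef_pos: [0.5734, 0.0007, 0.1563]
orientation: [-0.404, 0.915, -0.0, 0.0]
contact_force: [0.2, 0.4, -1.0]
width: 0.0571
gripper_force: 52.7
```

Run:
```python
from st import *
im,d=grab('scene');P=cloud('scene',d)
c=im.astype(int)[195:240,295:335];m=(c[...,0]>130)&(c[...,1]<70)
print('red px',m.sum(),P[195:240,295:335][m].mean(0) if m.any() else '')
c=np.cos(np.radians(7.7));s_=np.sin(np.radians(7.7))
for k in(.055,0):print(k,to([.488-k*c,.267-k*s_,.059],187.7))
```

```text
{'eef_pos': array([0.5734, 0.0007, 0.1563]), 'orientation': array([-0.4043,  0.9146, -0.    ,  0.    ]), 'contact_force': array([ 0.2142,  0.4017, -0.9741]), 'joint_positions': array([-0.2057,  0.2817,  1.6937, -0.    ,  1.1661, -2.6089]), 'width': np.float64(0.0571), 'gripper_force': np.float64(52.6926)} xyaw 227.6921867757938
red px 121 [0.44437773 0.04443082 0.07108837]
0.055 [-0.973  2.777  0.973  0.222]
0 [-1.395  2.424  0.973  0.222]
```

play_rows([
  [[-0.1, 0.3, 0, 0, 1], [-0.2, 0.6, 0, 0, 1], [-0.3, 0.85, 0, 0, 1], [-0.33, 0.95, 0, 0, 1]],
])

```text
clock: 16.27
eef_pos: [0.5235, 0.0916, 0.156]
orientation: [-0.405, 0.914, 0.001, -0.0]
contact_force: [-0.0, -0.0, -1.4]
width: 0.0571
gripper_force: 53.2
```

play_rows([
  [[-0.1, 0.3, 0, 0, 1], [-0.2, 0.6, 0, 0, 1], [-0.3, 0.85, 0, 0, 1], [-0.33, 0.95, 0, 0, 1]],
])

```text
clock: 16.6
eef_pos: [0.4759, 0.1796, 0.1563]
orientation: [-0.405, 0.914, 0.0, -0.0]
contact_force: [0.6, -0.3, -1.7]
width: 0.0569
gripper_force: 53.4
```

play_rows([
  [[-0.1, 0.3, 0, 0.03, 1], [-0.2, 0.6, 0, 0.06, 1], [-0.3, 0.85, 0, 0.1, 1], [-0.33, 0.9, 0, 0.14, 1], [-0.33, 0.9, 0, 0.18, 1], [-0.33, 0.9, 0, 0.222, 1], [-0.33, 0.9, 0, 0.222, 1], [-0.33, 0.9, 0, 0.222, 1]],
])

```text
clock: 17.27
eef_pos: [0.4335, 0.262, 0.1564]
orientation: [-0.069, 0.998, -0.0, 0.0]
contact_force: [0.7, -0.3, -1.0]
width: 0.057
gripper_force: 53.5
```

Run:
```python
from st import *
im,d=grab('top');P=cloud('top',d)
m=np.zeros(d.shape,bool);m[160:275,200:300]=True;m&=(d>0)&(np.abs(P[...,2]-.074)<.012)&(im.min(-1)>170);print(np.c_[P[m].round(3)])
grab('scene')
a=cv2.resize(im[160:275,200:300],(522,600),interpolation=cv2.INTER_CUBIC);cv2.imwrite('pics/s1.png',a[...,::-1])
c=np.cos(np.radians(7.7));s_=np.sin(np.radians(7.7))
for k in(.055,0):print(k,to([.488-k*c,.267-k*s_,.059],187.7))
```

```text
{'eef_pos': array([0.4335, 0.262 , 0.1564]), 'orientation': array([-6.880e-02,  9.976e-01, -1.000e-04,  3.000e-04]), 'contact_force': array([ 0.6974, -0.2749, -1.0348]), 'joint_positions': array([ 3.0920e-01,  1.4120e-01,  1.8636e+00, -4.0000e-04,  1.1363e+00,
       -1.3992e+00]), 'width': np.float64(0.057), 'gripper_force': np.float64(53.4781)} xyaw 187.89363300895633
[[0.617 0.271 0.077]
 [0.614 0.296 0.074]
 [0.614 0.293 0.073]
 [0.614 0.29  0.074]
 [0.614 0.286 0.078]
 [0.615 0.284 0.071]
 [0.614 0.28  0.077]
 [0.614 0.277 0.078]
 [0.614 0.274 0.077]
 [0.614 0.271 0.077]
 [0.611 0.305 0.074]
 [0.611 0.302 0.076]
 [0.61  0.299 0.077]
 [0.61  0.296 0.077]
 [0.611 0.293 0.074]
 [0.611 0.29  0.075]
 [0.611 0.286 0.075]
 [0.611 0.283 0.075]
 [0.61  0.279 0.08 ]
 [0.611 0.277 0.075]
 [0.611 0.274 0.075]
 [0.61  0.27  0.079]
 [0.611 0.267 0.078]
 [0.607 0.305 0.076]
 [0.607 0.302 0.077]
 [0.607 0.298 0.08 ]
 [0.608 0.296 0.073]
 [0.608 0.293 0.074]
 [0.608 0.29  0.073]
 [0.608 0.287 0.073]
 [0.608 0.283 0.076]
 [0.608 0.281 0.072]
 [0.609 0.278 0.07 ]
 [0.609 0.275 0.068]
 [0.607 0.27  0.078]
 [0.605 0.305 0.074]
 [0.604 0.301 0.078]
 [0.605 0.299 0.073]
 [0.605 0.296 0.072]
 [0.604 0.292 0.076]
 [0.602 0.267 0.075]
 [0.598 0.286 0.075]
 [0.598 0.283 0.074]
 [0.598 0.27  0.08 ]
 [0.598 0.267 0.076]
 [0.599 0.265 0.071]
 [0.595 0.304 0.076]
 [0.594 0.301 0.079]
 [0.595 0.286 0.075]
 [0.595 0.283 0.074]
 [0.596 0.271 0.071]
 [0.596 0.268 0.071]
 [0.596 0.265 0.072]
 [0.592 0.305 0.075]
 [0.592 0.301 0.076]
 [0.593 0.287 0.07 ]
 [0.592 0.283 0.075]
 [0.589 0.302 0.071]
 [0.517 0.256 0.074]
 [0.516 0.252 0.081]
 [0.514 0.252 0.075]
 [0.514 0.25  0.07 ]
 [0.511 0.246 0.077]]
0.055 [ 0.003 -0.024  0.974  0.001]
0 [-0.547 -0.026  0.974  0.001]
```

View pics/s1.png

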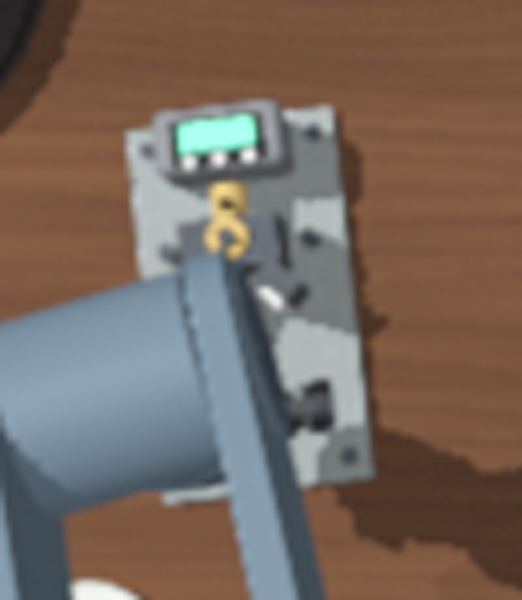

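The caddy is now over the foot plate in front of the V, with the right strip top at (270,297) and the plate edge at x≈345–370. I'll lower it in front of the V.

play_rows([
  [[0, 0, 0.2, 0, 1], [0, 0, 0.4, 0, 1], [0, 0, 0.6, 0, 1], [0, 0, 0.75, 0, 1], [0, 0, 0.85, 0, 1], [0, 0, 0.9, 0, 1], [0, 0, 0.94, 0, 1], [0, 0, 0.96, 0, 1], [0, 0, 0.96, 0, 1], [0, 0, 0.96, 0, 1]],
])

```text
clock: 18.2
eef_pos: [0.4335, 0.2626, 0.061]
orientation: [-0.068, 0.998, 0.0, 0.001]
contact_force: [0.1, -0.7, -0.9]
width: 0.057
gripper_force: 53.5
```

play_rows([
  [[-0.1, 0, 0, 0, 1], [-0.2, 0, 0, 0, 1], [-0.3, 0, 0, 0, 1], [-0.4, 0, 0, 0, 1], [-0.43, 0, 0, 0, 1], [-0.45, 0, 0, 0, 1], [-0.45, 0, 0, 0, 1], [-0.45, 0, 0, 0, 1], [-0.45, 0, 0, 0, 1]],
])

```text
clock: 18.95
eef_pos: [0.4769, 0.2684, 0.06]
orientation: [-0.067, 0.998, -0.0, -0.0]
contact_force: [-0.2, 1.0, -1.8]
width: 0.0572
gripper_force: 53.5
```

```bash
python3 -c "
from st import *
c=np.cos(np.radians(7.7));s_=np.sin(np.radians(7.7))
print(to([.488,.269,.059],187.7),s['contact_force']@[c,s_,0],s['contact_force']@[-s_,c,0])"
```

```text
{'eef_pos': array([0.4769, 0.2684, 0.06  ]), 'orientation': array([-6.750e-02,  9.977e-01, -1.000e-04, -4.000e-04]), 'contact_force': array([-0.1897,  0.9607, -1.7531]), 'joint_positions': array([ 0.2956,  0.3765,  1.802 ,  0.    ,  0.964 , -1.4104]), 'width': np.float64(0.0572), 'gripper_force': np.float64(53.4779)} xyaw 187.74038451803176
[-0.11  -0.009  0.01   0.   ] -0.059223664293093704 0.9774601671164
```

Clear of contact so far. I'll creep in and watch the force.

play_rows([
  [[-0.02, 0, 0, 0, 1], [-0.04, 0, 0, 0, 1], [-0.05, 0, 0, 0, 1], [-0.06, 0, 0, 0, 1], [-0.06, 0, 0, 0, 1], [-0.06, 0, 0, 0, 1]],
])

```text
clock: 19.45
eef_pos: [0.4834, 0.2692, 0.0603]
orientation: [-0.067, 0.998, -0.0, -0.0]
contact_force: [-1.8, -0.4, -1.0]
width: 0.057
gripper_force: 53.5
```

play_rows([
  [[-0.01, 0, 0, 0, 1], [-0.02, 0, 0, 0, 1], [-0.03, 0, 0, 0, 1], [-0.03, 0, 0, 0, 1], [-0.03, 0, 0, 0, 1], [-0.03, 0, 0, 0, 1]],
])

```text
clock: 19.95
eef_pos: [0.4862, 0.2696, 0.0602]
orientation: [-0.067, 0.998, -0.0, -0.0]
contact_force: [-1.3, -0.6, 0.1]
width: 0.0571
gripper_force: 53.5
```

play_rows([
  [[-0.01, 0, 0, 0, 1], [-0.02, 0, 0, 0, 1], [-0.02, 0, 0, 0, 1], [-0.02, 0, 0, 0, 1], [-0.02, 0, 0, 0, 1], [-0.02, 0, 0, 0, 1]],
])

```text
clock: 20.45
eef_pos: [0.4882, 0.2699, 0.0601]
orientation: [-0.067, 0.998, -0.0, -0.0]
contact_force: [-3.0, 0.1, -2.1]
width: 0.0574
gripper_force: 53.5
```

play_rows([
  [[-0.005, 0, 0, 0, 1], [-0.01, 0, 0, 0, 1], [-0.01, 0, 0, 0, 1], [-0.01, 0, 0, 0, 1], [-0.01, 0, 0, 0, 1]],
])

```text
clock: 20.87
eef_pos: [0.4883, 0.2699, 0.06]
orientation: [-0.068, 0.998, -0.0, -0.001]
contact_force: [-6.2, 0.0, 1.4]
width: 0.057
gripper_force: 53.4
```

play_rows([
  [[-0.005, 0, 0, 0, 1], [-0.005, 0, 0, 0, 1], [-0.005, 0, 0, 0, 1], [-0.005, 0, 0, 0, 1], [-0.005, 0, 0, 0, 1]],
])

```text
clock: 21.28
eef_pos: [0.4883, 0.2699, 0.0599]
orientation: [-0.068, 0.998, -0.0, -0.002]
contact_force: [-8.1, -0.9, 2.4]
width: 0.0569
gripper_force: 53.4
```

```bash
python3 -c "
from st import *
c=np.cos(np.radians(7.7));s_=np.sin(np.radians(7.7))
print(s['contact_force']@[c,s_,0],s['contact_force']@[-s_,c,0],s['wrist_torque'])"
```

```text
{'eef_pos': array([0.4883, 0.2699, 0.0599]), 'orientation': array([-6.760e-02,  9.977e-01, -3.000e-04, -1.700e-03]), 'contact_force': array([-8.114 , -0.8912,  2.3528]), 'joint_positions': array([ 2.9210e-01,  3.9750e-01,  1.7721e+00,  3.0000e-04,  9.7550e-01,
       -1.4140e+00]), 'width': np.float64(0.0569), 'gripper_force': np.float64(53.4466)} xyaw 187.74687208715693
-8.160225387197897 0.20403022563754047 [-0.13591092  1.13227068 -0.02631491]
```

play_rows([
  [[-0.005, 0, 0, 0, 1], [-0.01, 0, 0, 0, 1], [-0.01, 0, 0, 0, 1], [-0.01, 0, 0, 0, 1], [-0.01, 0, 0, 0, 1], [-0.01, 0, 0, 0, 1]],
])

```text
clock: 21.78
eef_pos: [0.4883, 0.27, 0.0596]
orientation: [-0.068, 0.998, -0.0, -0.003]
contact_force: [-10.3, -1.7, 3.9]
width: 0.0574
gripper_force: 53.5
```

play_rows([
  [[-0.005, 0, 0, 0, 1], [-0.005, 0, 0, 0, 1], [-0.005, 0, 0, 0, 1], [-0.005, 0, 0, 0, 1], [-0.005, 0, 0, 0, 1], [-0.005, 0, 0, 0, 1]],
])

```text
clock: 22.28
eef_pos: [0.4884, 0.27, 0.0595]
orientation: [-0.068, 0.998, -0.001, -0.003]
contact_force: [-12.7, -1.5, 4.3]
width: 0.0573
gripper_force: 53.5
```

Run:
```python
from st import *
c=np.cos(np.radians(7.7));s_=np.sin(np.radians(7.7))
print(s['contact_force']@[c,s_,0],s['contact_force']@[-s_,c,0],s['wrist_torque'])
im,d=grab('scene');cv2.imwrite('pics/s2.png',cv2.resize(im[150:240,330:440],(660,540),interpolation=cv2.INTER_CUBIC)[...,::-1])
```

```text
{'eef_pos': array([0.4884, 0.27  , 0.0595]), 'orientation': array([-6.760e-02,  9.977e-01, -5.000e-04, -3.300e-03]), 'contact_force': array([-12.664 ,  -1.5096,   4.28  ]), 'joint_positions': array([ 2.9200e-01,  4.0000e-01,  1.7697e+00,  5.0000e-04,  9.7860e-01,
       -1.4144e+00]), 'width': np.float64(0.0573), 'gripper_force': np.float64(53.5452)} xyaw 187.75648822225023
-12.752067990429797 0.200793535229177 [-0.2492045   1.68336337 -0.0326761 ]
```

View pics/s2.png

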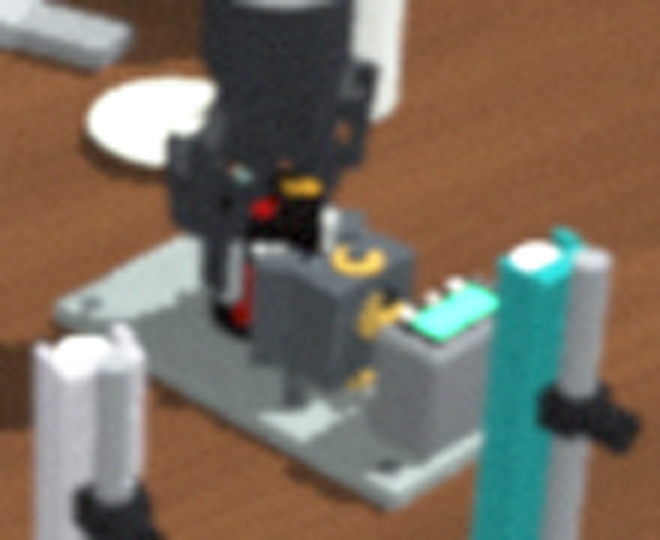

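The caddy sits in the V at (270,260), bearing on the white strips. The push is 12.8 N along x with only 0.2 N sideways, so both strips are loaded evenly. I'll let it settle, then hand in.

play_rows([
  [[0, 0, 0, 0, 1], [0, 0, 0, 0, 1], [0, 0, 0, 0, 1], [0, 0, 0, 0, 1], [0, 0, 0, 0, 1], [0, 0, 0, 0, 1], [0, 0, 0, 0, 1], [0, 0, 0, 0, 1]],
])

```text
clock: 23.0
eef_pos: [0.4883, 0.27, 0.0595]
orientation: [-0.068, 0.998, -0.001, -0.003]
contact_force: [-12.5, -2.0, 4.3]
width: 0.057
gripper_force: 53.5
```

```bash
python3 -c "
from h import *
s=robot.read_state();print(s['contact_force'],s['gripper_force'])
print(robot.hand_in())"
```

```text
[-12.52782571  -2.00063938   4.29743233] 53.54446470737457
the job is handed in; nothing more can be done
None
```

I showed the gold, shell and red panels to the lamp in that order, then handed in at 23 s with the caddy gripped and pressed into the V at about 12.7 N; the gold and shell views were checked by camera, red only by turn angle, and no verdict came back.

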